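Clip the sampling probe home and set the purge valve two turns open

TASK

Take the steel sampling probe off its open rest and push it down past the sprung jaws of the fork clip, roughly centred, until it sits fully home in both forks with the jaws sprung back over it. Then, by its crank handle, turn the purge valve's wheel clockwise until it is shut against its stop, and back it off exactly two full turns. Finish still gripping the handle at that setting, ready to shut it again; leave the bottle, beaker and tube rack alone.

Things in the scene. Friction and masses are not known exactly. Their poses are not given: they have to be found in the camera images.
- probe: Sampling probe: loose steel tube 14 mm in diameter, 170 mm long, round ends, 60 to 130 g. Origin at its middle on its axis; x runs along its length (both ends alike). It starts lying level on the rest, its axis 40 mm above the bench.
- rest: Open white rest fixed to the bench that the probe starts on: base plate 130 x 56 x 8 mm with two notched uprights 12 mm thick at x = -46 and +46 mm, open upward, no jaws, 44 mm high; notch 18 mm wide. Origin: centre of its underside; x runs along the probe.
- clip: Grey fork clip fixed to the bench: base 130 x 64 x 8 mm with two forks 12 mm thick at x = -46 and +46 mm (80 mm free between). Each has an upward slot 17 mm wide, floor 35 mm above the bench, a flared wall on its -y side (to 66 mm high) and on its +y side a post 64 mm high with a small sprung steel jaw. Origin: centre of its underside; x = the direction the probe lies along; z up.
- clip_seat (a point): Where the middle of the probe's axis belongs when fully home in the clip: midway between the forks, 42 mm above the bench. Axes as the clip. The probe may lie up to 25 mm off centre along x.
- jaw_a (a joint): Sprung jaw of the fork at x = -46 mm, hinged along x at y = +11.5 mm, 60 mm above the bench, reaching 13 mm inward over the slot. Radians: 0 = closed over the slot (rest), to 1.2 = swung down aside. A probe pushed straight down swings it aside; it springs back above the probe once home. Both jaws take about 10 N of push in all, more than the probe's weight.
- jaw_b (a joint): The same jaw on the fork at x = +46 mm.
- valve: Purge valve fixed to the bench: steel foot 90 x 70 x 8 mm, upright brass body, pipe stubs along its x axis (to 76 mm out on +x, 66 mm on -x) below the wheel. Origin: centre of its underside, on the wheel's vertical axis. With the wheel shut, the handle stands straight out along this body's +x axis.
- wheel (a joint): Black three-spoke handwheel, 112 mm across, level, rim top 98 mm above the bench, on the valve's vertical axis. Radians: 0 = shut on a solid stop; grows as it opens, anticlockwise from above; 6.283 a turn; far stop at 18.85. Starts 0.4 to 1.35 turns open, needs about 2.5 N at the handle, stays where left. The handle's bearing is that of the valve's x axis plus this angle.
- wheel_center (a point): On the wheel's axis, top of its hub, 98 mm above the bench.
- handle: Upright steel crank handle on the wheel's rim: a cylinder 18 mm in diameter and 50 mm tall, from 100 to 150 mm above the bench, its axis 50 mm from the wheel's axis. It spins freely on its own upright pin, so a gripper can keep its own heading while cranking it round. Origin: centre of its foot, 100 mm above the bench.
- handle_grip (a point): On the handle's axis, 128 mm above the bench, 22 mm below its top: where to grip it from above.
- bottle: Bystander: brown capped bottle, 56 mm across, 110 mm tall, loose. Leave alone.
- beaker: Bystander: open glass beaker, 64 mm across, 80 mm tall, loose. Leave alone.
- tube_rack: Bystander: white block rack with a few glass tubes, 60 x 170 mm, 95 mm tall with the tubes, loose. Leave alone.
Not all that is in view belongs to the job. There is more than one size of the valve; the job needs the smaller.

How it is judged:
On the way, in this order (a step that is already met when the one before it is completed fails the run):
1. the probe sits home in both forks of the clip with the jaws sprung back over it (distance between probe and clip_seat below 0.026 m and z of probe in the frame of clip_seat between -0.003 and 0.003 m and y of probe in the frame of clip_seat between -0.004 and 0.004 m and angle between the x axis of probe and the x axis of clip, either way round below 0.07 rad and value of joint each of jaw_a, jaw_b below 0.2 rad), for 0.2 s.
2. the wheel is shut against its stop (value of joint wheel below 0.06 rad), for 0.1 s.
3. the wheel is backed off two turns (value of joint wheel between 12.3164 and 12.8164 rad), for 0.2 s.
At the end, for the whole second after the job is handed in: Wheel still, two turns (12.57 rad, +/-0.25) open, handle still gripped (over 4 N, grasp point within 35 mm of the grip point); probe home in the clip: axis within 3 mm of seat height, 4 mm across, 25 mm of centre, 4 degrees of its direction; both jaws closed (below 0.2 rad) (all of step 1 and all of step 3 and velocity of joint wheel between -0.1 and 0.1 rad/s and contact force between the fingers and handle above 4 N and distance between the grasp point and handle_grip below 0.035 m and linear speed of probe below 0.02 m/s); the arm keeps its last pose, push and grip.
It fails at once if the bottle is disturbed (moved more than 20 mm) (distance of bottle from where it was at the start of the episode above 0.02 m).
It fails at once if the beaker is disturbed (moved more than 20 mm) (distance of beaker from where it was at the start of the episode above 0.02 m).
It fails at once if the tube rack is disturbed (moved more than 20 mm) (distance of tube_rack from where it was at the start of the episode above 0.02 m).
It also fails if it takes over 72 s, if anything falls off the work surface, if the arm or the gripper's body presses on something with over 40 N, if the wrist force passes 120 N, or if a joint passes its speed limit or range.

ROBOT

A 6-joint arm with a two-finger parallel gripper is mounted at the origin on the work surface. World frame = base frame: x ahead of the robot, y to its left, z up, the work surface at z = 0. Lengths are in m, angles in rad, forces in N, time in s.
With the tool pointing down it reaches from about 0.4 to 0.925 m from the base axis. Payload 12.5 kg.
Tool frame: the origin (TCP) lies on the centre line of the jaws, within the pads' length; the fingertips stand 14 mm ahead of it and the grasp point (between the pads) lies 5 mm behind it; z points along the fingers, y is the direction in which the jaws open and shut (so a half turn about z gives the same grasp; the last joint's range is limited). The gripper opens to 95 mm and grips with 3 to 60 N. Pads are 20 mm wide; open, the fingers measure 119 mm over their backs; the gripper's body (75 mm by 180 mm) begins 59 mm behind the grasp point.
Start: joints at [-1.296, 0.491, 1.559, -0, 1.092, -0.106], TCP at [0.232, -0.58, 0.229] pointing down, gripper open.
Joint ranges: [-3.1, 3.1], [-0.84, 2.19], [0.05, 2.79], [-1.13, 4.28], [0.06, 2.93], [-2.69, 2.69]. Speed limits (rad/s): [2.22, 2.22, 2.79, 3.14, 3.14, 3.14].

INTERFACE

Orientations are given as a rotation vector (axis times angle).
In Python, from cell import telemetry, imaging, job gives the robot as it stands.
- The arm moves only by the shell command python3 -m jog 'ROWS'. ROWS is JSON, a list of rows, each a list of 7 numbers: the shift along the world's x, y, z in units of 30 mm (1.0 is 30 mm), then the turn, a rotation vector about the world's x, y, z in units of 8 degrees (1.0 is 8 degrees), then the finger opening in mm, from 0 to 95.1. A call has 1 to 20 rows; each row is the pose to reach, as a shift and turn from the pose commanded when the call began; what a row does not reach only later rows make up. A row lasts 1/8 s, in which the tool goes at most 62.5 mm and 10.7 degrees, less where a joint would pass 70% of its speed; a pose out of reach is approached as far as the arm can. A call with a gripper value outside its range is refused whole. The fingers move at their own pace and stop on an object; the grip force is fixed at half the most. Time passes only in rows, so rows that repeat a pose let the fingers close. It gives the time, the measured TCP pose, the force and the opening at its end, in the units of the state.
- telemetry.get_state(): the state, without advancing time (a new reading comes with each control period).
- imaging.get_image(name): name is "scene" or "side" or "wrist"; returns (picture, depth): 480x640x3 uint8, blue, green, red; 480x640 float32, m along the optical axis (not along the pixel's ray), 0 where there is no reading.
- imaging.get_calibration(name): a dict with "vfov" (degrees; the focal length in pixels is half the picture's height over the tangent of half this angle, whatever the lens; pixels are square), "cx", "cy" (the principal point, pixels), "R" (3x3) and "t" (3): a world point X has camera coordinates R X + t. Camera axes: x right, y down, z forward; pixel columns grow to the right and rows downward; lengths in m; the calibration is good to about 2 mm. A picture is of the moment at which its call begins: read the wrist's pose just before it. get_calibration takes no time and is no camera call; for the wrist camera it gives the pose at the moment of the call.
- job.job_done(): hands the job in, once; it reports no verdict.
The state is a dict: "time_s": time; "joint_pos": joint angles; "joint_velocities": joint speeds; "tau": joint torques, N m; "ee_pos": TCP position; "eef_rot": TCP orientation; "contact_force": force on the tool from outside, world axes, zero at the start; "ft_torque": the same for the moment, N m; "gripper_width": opening from 0.0 (shut) to 1.0 (fully open).
Only numpy, scipy, OpenCV 4.12 (cv2) and the standard library are available. Lean on these libraries where they do the work, as an engineer would, in place of code of your own. Each camera call takes 0.05 s, during which the arm holds its last target.

## Working session

There is one attempt and no reset: what is moved stays moved. The work goes in short steps, Python scripts to look and compute and a shell command to move; the robot and the scene stay as the last step left them, time stands still between calls to the robot, and variables do not carry over. Pictures are saved under pics/ and viewed, and the job is handed in when it is done.

```bash
ls; mkdir -p pics
python3 - <<'E'
from cell import telemetry, imaging
import cv2
print(telemetry.get_state())
for n in ["scene","side","wrist"]:
    p,d=imaging.get_image(n); c=imaging.get_calibration(n); print(n,c)
    cv2.imwrite(f"pics/{n}0.png",p)
    import numpy as np; np.savez(f"{n}0.npz",p=p,d=d,R=c["R"],t=c["t"],v=c["vfov"],cx=c["cx"],cy=c["cy"])
E
```

```text
pics
{'time_s': 0.0, 'joint_pos': array([-1.29559742e+00,  4.91531905e-01,  1.55944963e+00, -3.14707679e-05,
        1.09170505e+00, -1.05625125e-01]), 'joint_velocities': array([ 0.00094045,  0.0003101 , -0.00152881, -0.00062671,  0.00140485,
       -0.00210284]), 'tau': array([ 1.12997277e-03, -6.12646437e+01, -2.58173847e+01,  6.93111727e-02,
        4.82636655e-02, -9.83170162e-05]), 'ee_pos': array([ 0.23224003, -0.58000021,  0.22807886]), 'eef_rot': array([-3.08374027e+00, -5.94405297e-01,  1.89151543e-04]), 'contact_force': array([-0.49008884, -0.58623571,  0.35197683]), 'ft_torque': array([ 0.01600399, -0.01893281, -0.03254954]), 'gripper_width': 0.9995626488268798}
scene {'vfov': 44.0120870643282, 'cx': 311.6701552239315, 'cy': 239.4129418348061, 'R': array([[-0.55100317,  0.83439679,  0.01332273],
       [ 0.45718186,  0.315184  , -0.83165124],
       [-0.69812624, -0.45215156, -0.55513846]]), 't': array([ 0.43360975, -0.18266488,  1.74615807])}
side {'vfov': 42.16663897140928, 'cx': 328.69350344710466, 'cy': 229.73420575152383, 'R': array([[-0.74490551, -0.66696045, -0.01671944],
       [-0.49015577,  0.5640958 , -0.66448721],
       [ 0.45261806, -0.48678505, -0.74711258]]), 't': array([0.40501273, 0.43931172, 1.10442418])}
wrist {'vfov': 62.25585225951766, 'cx': 310.2278859686938, 'cy': 240.40422334780718, 'R': array([[ 0.37099366, -0.92863299, -0.00211581],
       [-0.89212537, -0.35703941,  0.27683059],
       [-0.25782945, -0.10081483, -0.96091641]]), 't': array([-0.62477952, -0.0315422 ,  0.39143013])}
```

View pics/scene0.png

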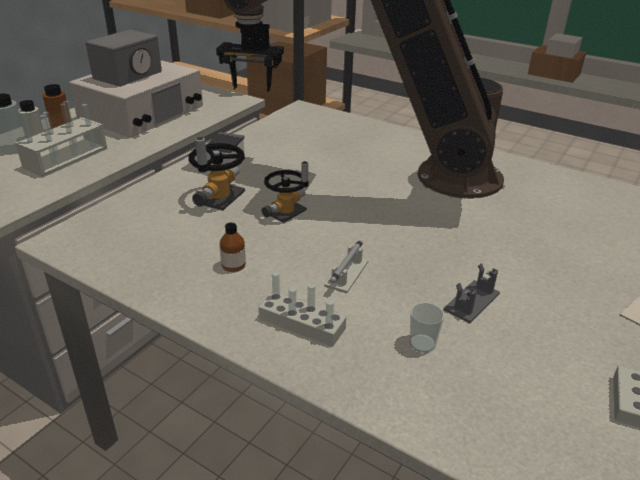

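View pics/side0.png

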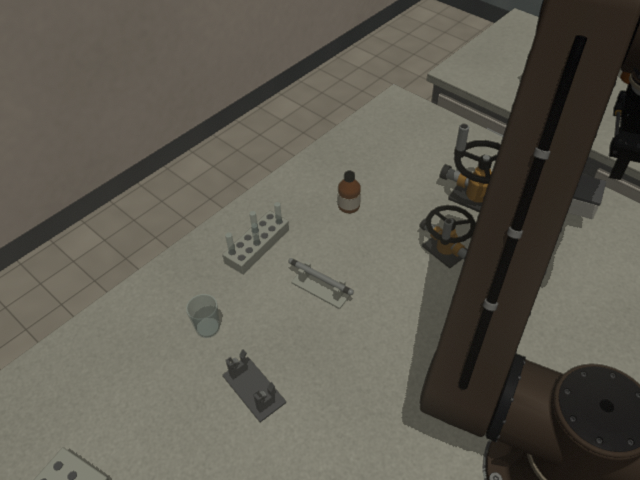

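View pics/wrist0.png

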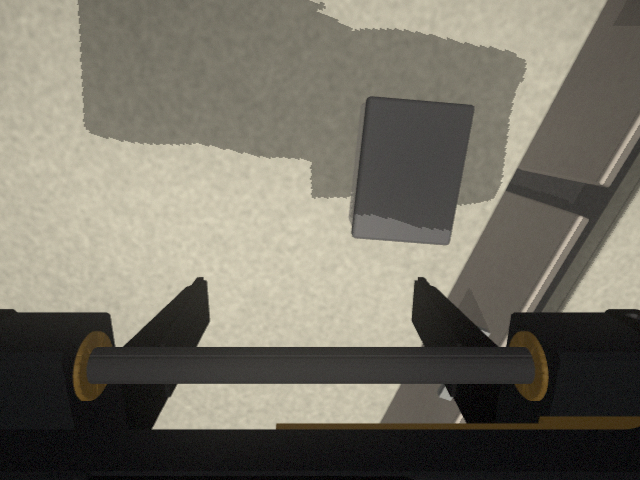

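The scene view shows the small valve at about (287,195), the large one at (218,175), the probe on its rest at (347,262), the clip at (473,295), the beaker at (425,327) and the rack at (302,315). Next I'll back-project these.

```bash
cat > h.py <<'E'
import numpy as np, cv2
def load(f):
    z=np.load(f); return z
def cloud(z):
    d=z["d"]; f=240/np.tan(np.radians(float(z["v"]))/2)
    v,u=np.mgrid[0:480,0:640]
    P=np.stack([(u-z["cx"])/f*d,(v-z["cy"])/f*d,d],-1)
    W=(P-z["t"])@z["R"]
    W[d<=0]=np.nan
    return W
def proj(z,X):
    f=240/np.tan(np.radians(float(z["v"]))/2)
    c=np.asarray(X)@z["R"].T+z["t"]
    return np.stack([f*c[...,0]/c[...,2]+z["cx"],f*c[...,1]/c[...,2]+z["cy"]],-1)
E
python3 - <<'E'
from h import *
for n in ["scene","side"]:
    z=load(n+"0.npz"); W=cloud(z)
    pts={"scene":[(347,262),(473,305),(287,180),(305,170),(232,240),(425,335),(302,318),(380,250),(400,350),(360,244),(334,276)],
     "side":[(320,277),(253,388),(452,240),(447,225),(348,195),(206,325),(255,245),(293,263),(350,293),(150,350)]}[n]
    for u,v in pts: print(n,(u,v),W[v,u].round(4))
    # crops
s=cv2.imread("pics/scene0.png")
a=cv2.resize(s[150:230,240:340],(800,640)[:2],interpolation=cv2.INTER_CUBIC)[:600]
b=cv2.resize(s[230:330,320:510],(800,421),interpolation=cv2.INTER_CUBIC)
cv2.imwrite("pics/ca.png",a);cv2.imwrite("pics/cb.png",b)
s=cv2.imread("pics/side0.png")
cv2.imwrite("pics/cc.png",cv2.resize(s[240:430,180:380],(632,600),interpolation=cv2.INTER_CUBIC))
cv2.imwrite("pics/cd.png",cv2.resize(s[190:280,400:500],(660,594),interpolation=cv2.INTER_CUBIC))
E
```

```text
scene (347, 262) [ 0.6086 -0.0253  0.0456]
scene (473, 305) [0.5725 0.2536 0.0298]
scene (287, 180) [ 0.4567 -0.2946  0.1008]
scene (305, 170) [ 0.4397 -0.2514  0.1345]
scene (232, 240) [ 0.7262 -0.2516  0.0826]
scene (425, 335) [0.7341 0.2173 0.0521]
scene (302, 318) [ 0.8086 -0.0091  0.0359]
scene (380, 250) [ 0.4699 -0.0133  0.0032]
scene (400, 350) [0.7478 0.1777 0.003 ]
scene (360, 244) [ 0.5288 -0.0376  0.0441]
scene (334, 276) [ 0.6703 -0.021   0.0474]
side (320, 277) [ 0.5953 -0.0302  0.0412]
side (253, 388) [0.5297 0.2388 0.0045]
side (452, 240) [ 0.4186 -0.2641  0.0946]
side (447, 225) [ 0.4299 -0.2502  0.1467]
side (348, 195) [ 0.6997 -0.2453  0.0622]
side (206, 325) [0.6835 0.2181 0.0495]
side (255, 245) [ 7.691e-01 -4.000e-04  4.100e-02]
side (293, 263) [ 0.6662 -0.0189  0.0424]
side (350, 293) [ 0.5178 -0.0403  0.042 ]
side (150, 350) [0.7533 0.32   0.0028]
```

View pics/ca.png

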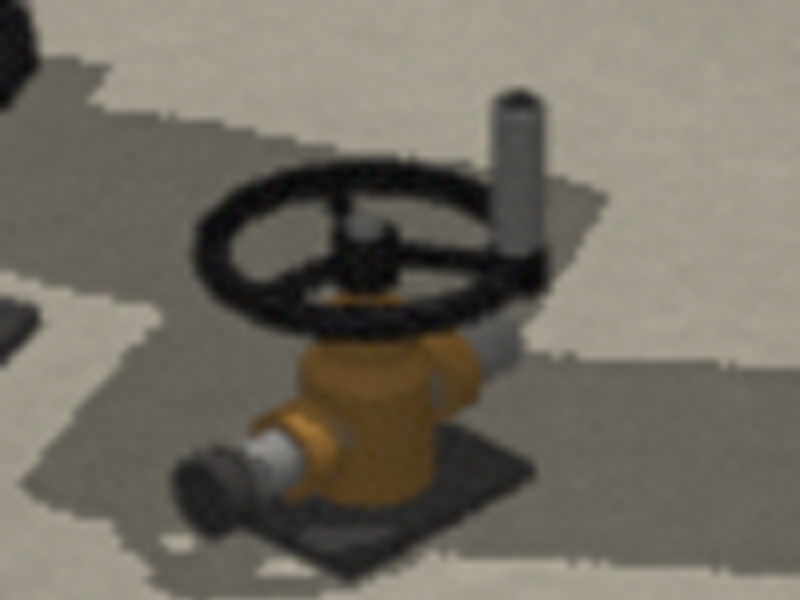

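View pics/cb.png

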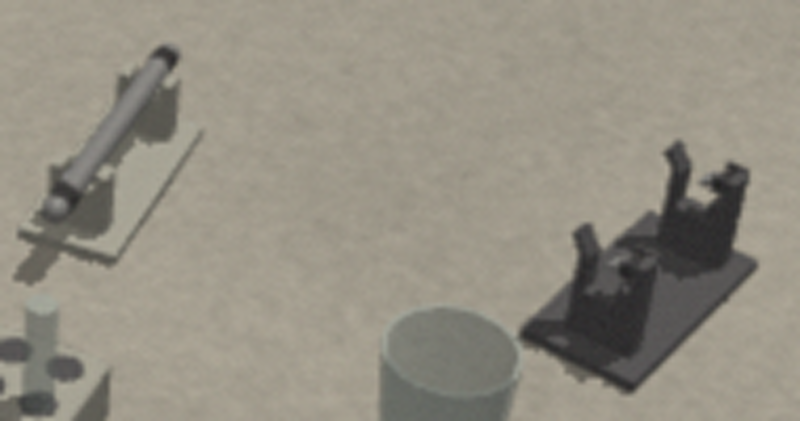

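View pics/cc.png

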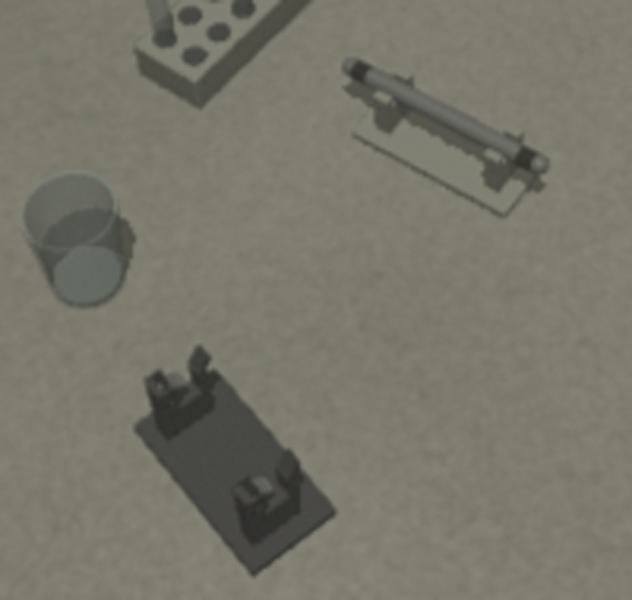

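View pics/cd.png

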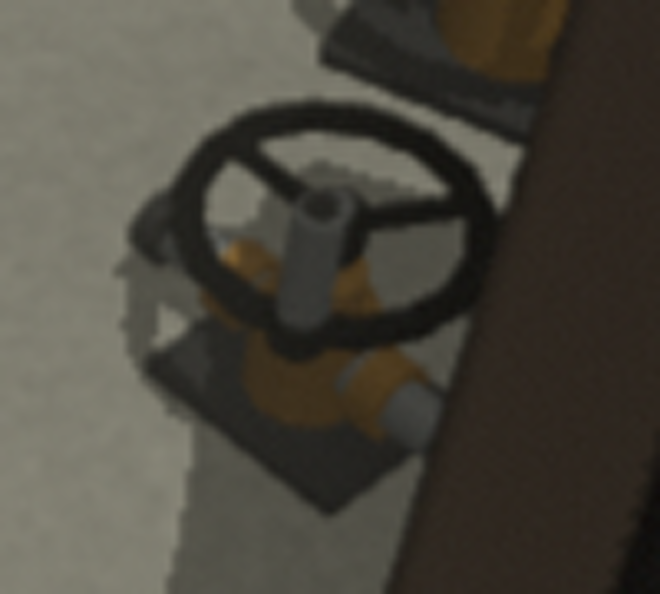

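Run:
```python
from h import *
for n in ["scene","side"]:
    z=load(n+"0.npz"); W=cloud(z); p=z["p"]
    # probe
    m=(W[...,2]>.042)&(W[...,2]<.06)&(abs(W[...,0]-.6)<.12)&(abs(W[...,1]+.03)<.05)
    q=W[m]; c=q[:,:2].mean(0); _,_,V=np.linalg.svd(q[:,:2]-c); t=(q[:,:2]-c)@V[0]
    print(n,"probe",m.sum(),c,V[0],"mid",c+V[0]*(t.min()+t.max())/2,np.ptp(t),q[:,2].max())
    # clip dark
    g=p.max(-1)<95
    for lo,hi in[(.003,.016),(.02,.075)]:
        m=(W[...,2]>lo)&(W[...,2]<hi)&(W[...,0]>.44)&(W[...,0]<.66)&(W[...,1]>.16)&(W[...,1]<.33)
        if lo<.01: m&=g
        q=W[m]
        r=cv2.minAreaRect((q[:,:2]*1000).astype(np.float32)); print(n,"clip",lo,m.sum(),r,q[:,2].max())
    # valve wheel
    m=(W[...,2]>.088)&(W[...,2]<.103)&(abs(W[...,0]-.43)<.1)&(abs(W[...,1]+.28)<.09)
    q=W[m]; print(n,"wheel",m.sum(),cv2.minEnclosingCircle((q[:,:2]*1000).astype(np.float32)))
    m=(W[...,2]>.11)&(W[...,2]<.16)&(abs(W[...,0]-.43)<.1)&(abs(W[...,1]+.28)<.09)
    q=W[m]; print(n,"handle",m.sum(),np.median(q,0),q[:,2].max())
    m=(W[...,2]>.05)&(W[...,2]<.3)&(W[...,1]>-.7)&(W[...,1]<-.3)&(W[...,0]>.3)&(W[...,0]<.75)
    q=W[m]; print(n,"big",np.median(q,0),q.min(0),q.max(0))
```

```text
scene probe 332 [ 0.60390137 -0.0307683 ] [0.98919719 0.14659097] mid [ 0.5993046  -0.03144951] 0.16592794421389442 0.050913088609903324
scene clip 0.003 789 ((530.3324584960938, 238.94345092773438), (64.6617431640625, 133.54689025878906), 81.58550262451172) 0.015976388970382283
scene clip 0.02 677 ((530.34375, 239.64544677734375), (42.30097961425781, 111.82093811035156), 81.9950942993164) 0.0684003807624195
scene wheel 545 ((452.92340087890625, -301.8152160644531), 58.003997802734375)
scene handle 119 [ 0.43876515 -0.25462172  0.13433326] 0.15504561817962476
scene big [ 0.49963334 -0.48230026  0.11825405] [ 0.30025004 -0.67716596  0.05001248] [ 0.59702101 -0.30001241  0.20370824]
side probe 394 [ 0.5942342  -0.03186012] [-0.99069504 -0.13610049] mid [ 0.59680466 -0.031507  ] 0.1681333808411795 0.05331381650840831
side clip 0.003 1451 ((528.8916625976562, 238.571533203125), (64.64329528808594, 131.28895568847656), 81.61433410644531) 0.01592719803130429
side clip 0.02 642 ((529.4498901367188, 239.05242919921875), (43.13811111450195, 110.1094970703125), 82.23786926269531) 0.06962083701952303
side wheel 761 ((448.09698486328125, -303.8804016113281), 58.73379135131836)
side handle 142 [ 0.43048593 -0.25284423  0.13684408] 0.15334806284312497
side big [ 0.49718151 -0.47771395  0.12017725] [ 0.30013242 -0.68072091  0.05000589] [ 0.58925715 -0.30010918  0.20388053]
```

```bash
python3 -m jog '[[0,0,3,0,0,0,95],[3,4.5,3.4,0,0,0,95],[12.2,18.28,3.4,0,0,-1.72,95],[12.2,18.28,3.4,0,0,-1.72,95],[12.2,18.28,3.4,0,0,-1.72,95],[12.2,18.28,3.4,0,0,-1.72,95],[12.2,18.28,3.4,0,0,-1.72,95],[12.2,18.28,3.4,0,0,-1.72,95],[12.2,18.28,3.4,0,0,-1.72,95],[12.2,18.28,3.4,0,0,-1.72,95],[12.2,18.28,3.4,0,0,-1.72,95],[12.2,18.28,-1,0,0,-1.72,95],[12.2,18.28,-1,0,0,-1.72,95],[12.2,18.28,-1,0,0,-1.72,95],[12.2,18.28,-1,0,0,-1.72,95],[12.2,18.28,-1,0,0,-1.72,95]]'
cat >> h.py <<'E'
def snap(n,name):
    from cell import telemetry, imaging
    c=imaging.get_calibration(n); p,d=imaging.get_image(n)
    cv2.imwrite(f"pics/{name}.png",p); np.savez(f"{name}.npz",p=p,d=d,R=c["R"],t=c["t"],v=c["vfov"],cx=c["cx"],cy=c["cy"])
    return np.load(f"{name}.npz")
E
python3 - <<'E'
from h import *
z=snap("wrist","w1"); W=cloud(z)
m=(W[...,2]>.040)&(W[...,2]<.056)&(abs(W[...,0]-.6)<.12)&(abs(W[...,1]+.03)<.05)
q=W[m]; c=q[:,:2].mean(0); _,_,V=np.linalg.svd(q[:,:2]-c); t=(q[:,:2]-c)@V[0]
print(m.sum(),c,V[0],np.degrees(np.arctan2(V[0][1],V[0][0])),c+V[0]*(t.min()+t.max())/2,np.ptp(t),q[:,2].max(),t.min(),t.max())
from cell import telemetry
s=telemetry.get_state(); print(s["ee_pos"],s["eef_rot"])
E
```

```text
time_s: 2.15
ee_pos: [0.599, -0.0326, 0.2011]
eef_rot: [3.133, 0.22, 0.005]
contact_force: [0.2, 0.4, 0.4]
gripper_width: 0.998
3915 [ 0.60257116 -0.03402564] [-0.98966401 -0.14340555] -171.75504122975988 [ 0.59758742 -0.0347478 ] 0.1684170971285083 0.04848086675842282 -0.0791727526203111 0.08924434450819721
[ 0.59892265 -0.03256671  0.20097565] [3.13295137 0.21959646 0.00527478]
```

View pics/w1.png

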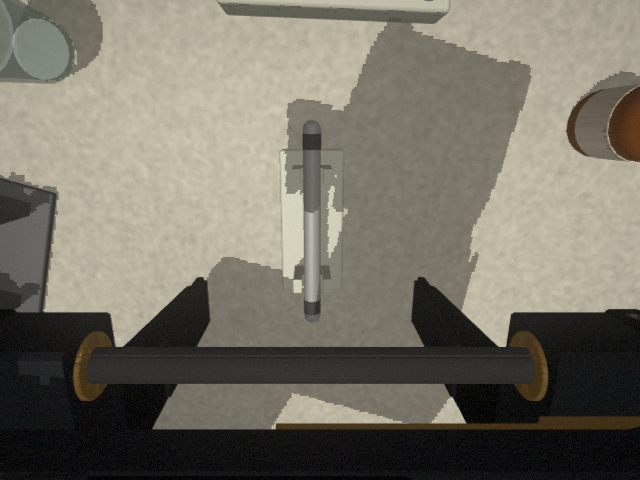

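Wrist view: the probe runs from (312,122) to (312,320), between the fingers (their tips are at columns 208 and 413) and in line with the tool. It agrees with the other cameras to 3 mm. Next I descend and grip.

```bash
python3 -m jog '[[-0.03,-0.03,-2,0,0,0,95],[-0.03,-0.03,-3.9,0,0,0,95],[-0.03,-0.03,-5,0,0,0,60],[-0.03,-0.03,-5.5,0,0,0,50],[-0.03,-0.03,-5.5,0,0,0,40],[-0.03,-0.03,-5.5,0,0,0,24],[-0.03,-0.03,-5.5,0,0,0,20],[-0.03,-0.03,-5.5,0,0,0,12],[-0.03,-0.03,-5.5,0,0,0,5],[-0.03,-0.03,-5.5,0,0,0,5],[-0.03,-0.03,-5.5,0,0,0,5],[-0.03,-0.03,-5.5,0,0,0,5]]'
python3 - <<'E'
from h import *
from cell import telemetry
s=telemetry.get_state(); print(s["ee_pos"],s["contact_force"],s["gripper_width"]*95.1)
z=snap("wrist","w2"); z=snap("side","s2")
E
```

```text
time_s: 3.7
ee_pos: [0.5974, -0.0327, 0.0336]
eef_rot: [3.134, 0.221, 0.0]
contact_force: [-0.8, -0.1, -0.7]
gripper_width: 0.139
[ 0.59744024 -0.03273586  0.03364288] [-0.79394534 -0.09810939 -0.70352849] 13.234564398584611
```

View pics/w2.png

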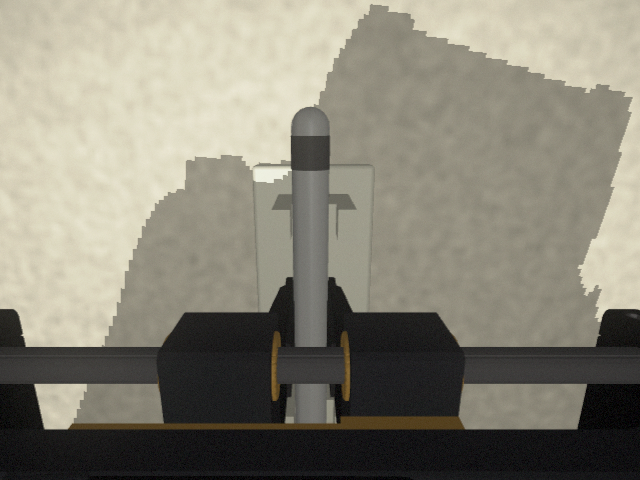

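View pics/s2.png

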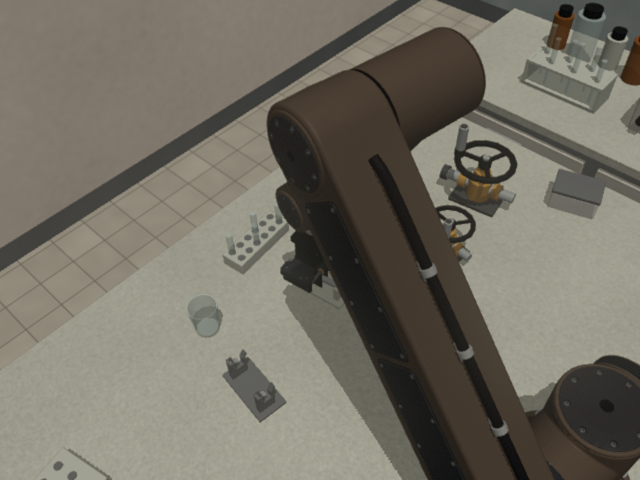

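The grip is good: the probe is centred at column 310 and the opening reads about 13–14 mm. Next I lift and carry it above the clip.

```bash
python3 -m jog '[[0,0,1.5,0,0,0,5],[0,0,3,0,0,0,5],[-0.8,3,4,0,0,-0.7,5],[-1.4,5,4,0,0,-1.4,5],[-1.9,7,4,0,0,-2.06,5],[-2.26,9.05,4,0,0,-2.06,5],[-2.26,9.05,4,0,0,-2.06,5],[-2.26,9.05,4,0,0,-2.06,5],[-2.26,9.05,4,0,0,-2.06,5]]'
python3 - <<'E'
from h import *
from cell import telemetry
s=telemetry.get_state(); print(s["ee_pos"],s["eef_rot"],s["contact_force"],s["gripper_width"]*95.1)
for n in ["wrist","scene","side"]:
    z=snap(n,n[:2]+"3"); W=cloud(z)
    # probe in hand
    a=s["ee_pos"]
    m=(W[...,2]>.135)&(W[...,2]<.175)&(np.hypot(W[...,0]-a[0],W[...,1]-a[1])<.1)
    if n=="wrist": 
        m=m
    q=W[m]; 
    print(n,m.sum())
    for lo,hi in[(.003,.016),(.02,.075)]:
        m=(W[...,2]>lo)&(W[...,2]<hi)&(W[...,0]>.44)&(W[...,0]<.62)&(W[...,1]>.18)&(W[...,1]<.31)
        if lo<.01: m&=z["p"].max(-1)<95
        q=W[m]
        if len(q)>20: print(n,"clip",lo,m.sum(),cv2.minAreaRect((q[:,:2]*1000).astype(np.float32)),q[:,2].max())
E
```

```text
time_s: 4.92
ee_pos: [0.5296, 0.2383, 0.1535]
eef_rot: [3.133, -0.23, -0.001]
contact_force: [-0.1, -0.2, -0.5]
gripper_width: 0.14
[0.52958567 0.23831899 0.15346797] [ 3.13274359e+00 -2.30364571e-01 -6.05619714e-04] [-0.1125323  -0.19234858 -0.47436423] 13.316187471550291
wrist 10992
wrist clip 0.003 3088 ((531.1165771484375, 236.07861328125), (63.70161437988281, 123.46327209472656), 81.93228912353516) 0.015846999273823815
wrist clip 0.02 749 ((573.5267333984375, 230.5655975341797), (41.356136322021484, 17.489627838134766), 81.86207580566406) 0.06761843401486187
scene 418
scene clip 0.003 803 ((530.6854858398438, 238.15829467773438), (65.2979507446289, 131.0453338623047), 81.89202880859375) 0.015986874189851685
scene clip 0.02 684 ((529.1162109375, 239.5889892578125), (43.2010383605957, 114.91281127929688), 82.3802261352539) 0.06962858248969678
side 433
side clip 0.003 475 ((529.2880859375, 238.89553833007812), (62.06352615356445, 129.42506408691406), 83.10983276367188) 0.015789530520506356
side clip 0.02 595 ((530.5835571289062, 241.388916015625), (41.72238540649414, 110.9604263305664), 84.43734741210938) 0.06921689482641927
```

View pics/wr3.png

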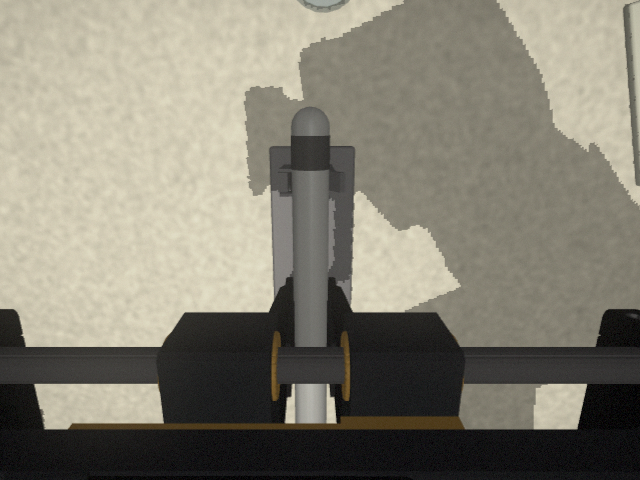

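View pics/sc3.png

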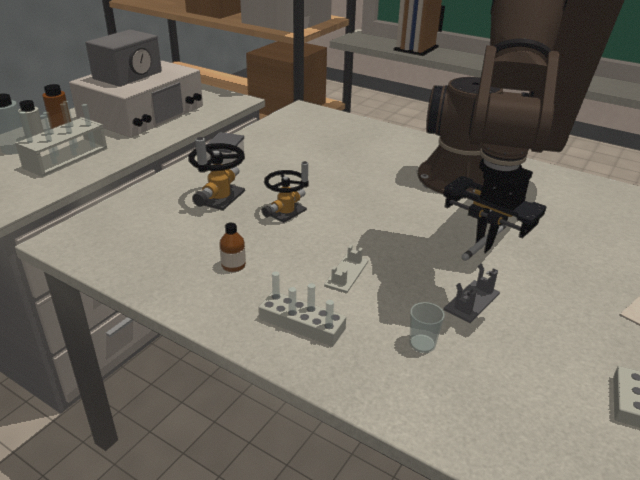

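View pics/si3.png

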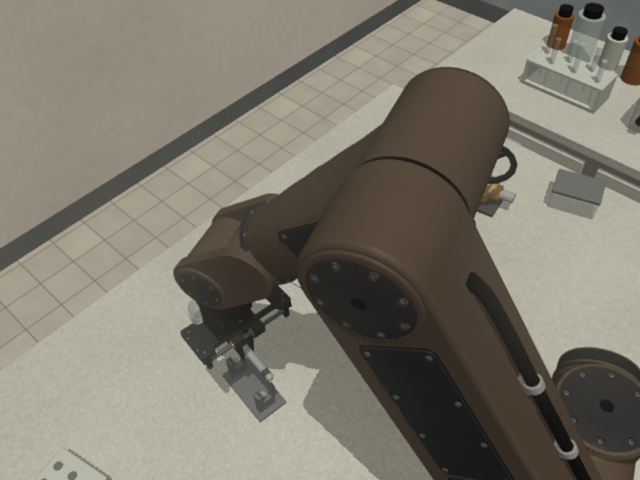

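Run:
```python
from h import *
z=np.load("wr3.npz"); W=cloud(z)
u=np.array([np.cos(np.radians(-8.3)),np.sin(np.radians(-8.3))]); n=np.array([-u[1],u[0]])
c=np.array([.5297,.2383])
L=(W[...,:2]-c)@u; N=(W[...,:2]-c)@n; Z=W[...,2]
m=(L>.04)&(L<.1)&(Z>.13)&(Z<.18)&(abs(N)<.02)
print("probe N",np.nanmedian(N[m]),N[m].min(),N[m].max(),Z[m].max(),"L end",L[m].max(), np.polyfit(L[m],N[m],1))
m=(L>-.03)&(L<.07)&(Z>.003)&(Z<.016)&(z["p"].max(-1)<95)&(abs(N)<.05)
for a in np.arange(.0,.07,.01):
    k=m&(L>=a)&(L<a+.01); 
    if k.sum(): print("base",a,N[k].min(),N[k].max())
m=(L>.03)&(L<.06)&(Z>.02)&(Z<.08)
print("fork",L[m].min(),L[m].max(),N[m].min(),N[m].max())
for n_ in ["sc3","si3"]:
    W=cloud(np.load(n_+".npz")); L=(W[...,:2]-c)@u; N=(W[...,:2]-c)@n; Z=W[...,2]
    m=(abs(L)>.03)&(abs(L)<.1)&(Z>.14)&(Z<.18)&(abs(N)<.015)
    print(n_,m.sum(),np.median(N[m]),N[m].min(),N[m].max(),L[m].min(),L[m].max(),Z[m].max(),np.polyfit(L[m],N[m],1),np.polyfit(L[m],Z[m],1))
    b=(Z>.003)&(Z<.016)&(abs(L)<.08)&(abs(N)<.05)&(np.load(n_+".npz")["p"].max(-1)<95); print(" base",N[b].min(),N[b].max(),L[b].min(),L[b].max())
    f=(Z>.05)&(Z<.08)&(abs(L)<.08)&(abs(N)<.05)
    for s in(-1,1):
        k=f&(L*s>0); print(" fork",s,N[k].min(),N[k].max(),L[k].mean())
```

```text
probe N -0.0007660563318719413 -0.007761658784355397 0.0063351510710143305 0.16846196879123976 L end 0.08427548691561702 [ 0.00032042 -0.00080278]
base 0.0 -0.03338192325152029 -0.01908778102098878
base 0.01 -0.03308190977991207 -0.018226558886434426
base 0.02 -0.03348879111613595 -0.01497163258633199
base 0.03 -0.03336302821379264 0.029913642997820938
base 0.04 -0.033657874746745864 0.02982980794070654
base 0.05 -0.033605626200419715 0.02946590119492201
base 0.06 -0.033200260770205034 0.03009816397651135
fork 0.03570186711723088 0.05319184919751974 -0.021990780994985887 0.01936775918024636
sc3 202 0.004585297606976716 -0.0065826429212039305 0.009085261020692204 -0.07840080903362141 0.0870040340182284 0.17152143161635622 [-0.02715477  0.00466169] [0.00378262 0.16414288]
 base -0.03270692921375343 0.032685407129638855 -0.06460654042030035 0.06650012490455026
 fork -1 -0.020348714665515005 0.021677171534650756 -0.04504747419041163
 fork 1 -0.0198881373542278 0.02344509489580976 0.04664533099040481
si3 236 0.002279787537312528 -0.007099698838170177 0.009218400120189223 -0.08406569189043878 -0.030334217179890762 0.17137067321530353 [-0.00184549  0.00184399] [0.0195958  0.16621513]
 base -0.031172948177441016 0.03246331629488148 -0.06531459679114124 0.0648808924548996
 fork -1 -0.02010637893769551 0.021640691306089897 -0.04715641102619845
 fork 1 -0.015797318526209175 0.02175592758097963 0.04473998872399411
```

Compared directly, the probe sits about 1 mm to the post side of the clip's centre line, so I shift by −1.2 mm in y and push down slowly.

```bash
python3 -m jog '[[0,-0.04,-1.2,0,0,0,5],[0,-0.04,-2.2,0,0,0,5],[0,-0.04,-2.7,0,0,0,5],[0,-0.04,-2.9,0,0,0,5],[0,-0.04,-3.0,0,0,0,5],[0,-0.04,-3.1,0,0,0,5],[0,-0.04,-3.2,0,0,0,5],[0,-0.04,-3.3,0,0,0,5]]'; python3 -m jog '[[0,0,-0.1,0,0,0,5],[0,0,-0.2,0,0,0,5],[0,0,-0.3,0,0,0,5]]'
python3 -m jog '[[0,0,-0.1,0,0,0,5],[0,0,-0.2,0,0,0,5],[0,0,-0.3,0,0,0,5],[0,0,-0.35,0,0,0,5],[0,0,-0.35,0,0,0,5]]'
python3 - <<'E'
from h import *
from cell import telemetry
s=telemetry.get_state(); print(s["ee_pos"],s["contact_force"])
for n in ["wrist","scene"]: snap(n,n[:2]+"4")
p=cv2.imread("pics/sc4.png"); cv2.imwrite("pics/sc4c.png",cv2.resize(p[220:330,420:530],(600,600),interpolation=cv2.INTER_CUBIC))
E
```

```text
time_s: 6.08
ee_pos: [0.5299, 0.2377, 0.0554]
eef_rot: [-3.133, 0.23, -0.002]
contact_force: [-1.2, -3.0, 11.3]
gripper_width: 0.139
time_s: 6.45
ee_pos: [0.5302, 0.2371, 0.0468]
eef_rot: [3.133, -0.23, 0.003]
contact_force: [0.1, -7.6, 9.5]
gripper_width: 0.141
time_s: 7.08
ee_pos: [0.5297, 0.2376, 0.0356]
eef_rot: [3.133, -0.23, 0.0]
contact_force: [-1.0, -1.6, 2.6]
gripper_width: 0.136
[0.52967811 0.23758643 0.03557843] [-0.97037632 -1.55849249  2.64435529]
```

View pics/wr4.png

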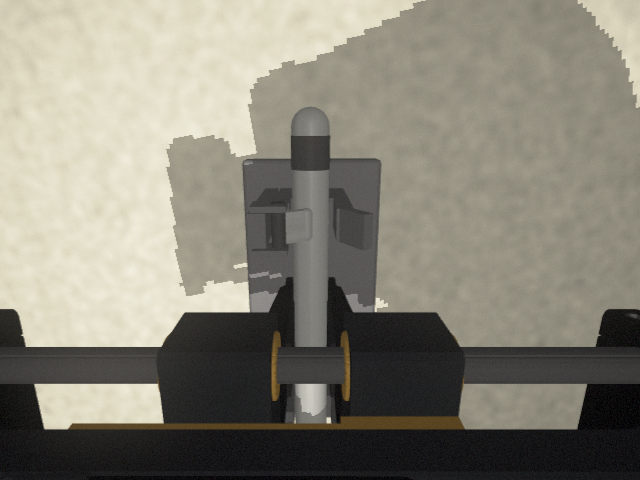

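View pics/sc4c.png

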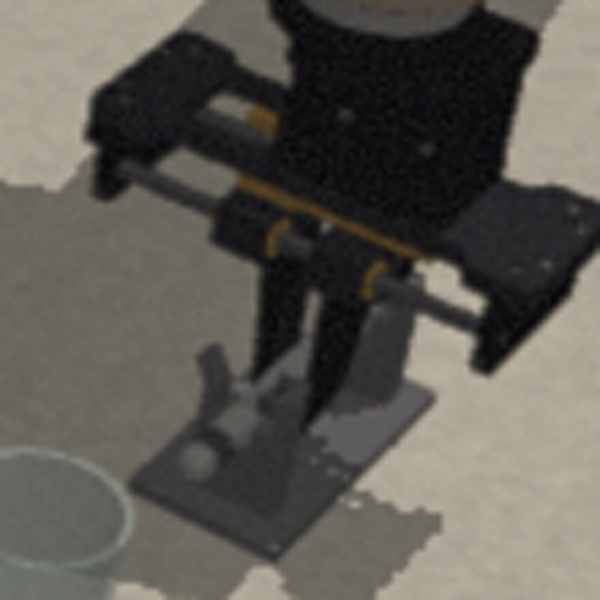

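The wrist view shows the jaw at (300,225) sprung back over the probe, and the push has fallen from 11 N to 2.6 N. I press slightly more to check it is home, then release.

```bash
python3 -m jog '[[0,0,-0.04,0,0,0,5],[0,0,-0.08,0,0,0,5],[0,0,-0.08,0,0,0,5]]'
python3 -m jog '[[0,0,0,0,0,0,25],[0,0,0,0,0,0,40],[0,0,0,0,0,0,40],[0,0,1,0,0,0,40],[0,0,2.5,0,0,0,40],[0,0,4,0,0,0,40],[0,0,5,0,0,0,40],[-1,-1,5,0,0,0,60],[-2,-1,5,0,0,0,60],[-2,-1,5,0,0,0,60]]'
python3 - <<'E'
from h import *
for n in ["wrist","scene","side"]: snap(n,n[:2]+"5")
p=cv2.imread("pics/sc5.png"); cv2.imwrite("pics/sc5c.png",cv2.resize(p[240:330,420:510],(600,600),interpolation=cv2.INTER_CUBIC))
u=np.array([np.cos(np.radians(-8.3)),np.sin(np.radians(-8.3))]); n=np.array([-u[1],u[0]]); c=np.array([.5297,.2383])
for k in["wr5","sc5","si5"]:
    z=np.load(k+".npz");W=cloud(z); L=(W[...,:2]-c)@u; N=(W[...,:2]-c)@n; Z=W[...,2]
    for lo,hi in[(-.095,-.06),(-.036,.036),(.06,.095)]:
        m=(L>lo)&(L<hi)&(Z>.036)&(Z<.055)&(abs(N)<.014)
        if m.sum()>5: print(k,lo,m.sum(),"N",N[m].min(),N[m].max(),"L",L[m].min(),L[m].max(),"Zmax",np.percentile(Z[m],95))
    m=(abs(abs(L)-.046)<.006)&(abs(N)<.007)&(Z>.05)
    print(k,"jaw",[(s,(m&(L*s>0)).sum(),np.median(Z[m&(L*s>0)])) for s in(-1,1)])
E
```

```text
time_s: 7.55
ee_pos: [0.5298, 0.2377, 0.0352]
eef_rot: [-3.133, 0.23, -0.003]
contact_force: [-8.1, -5.7, 30.0]
gripper_width: 0.14
time_s: 8.8
ee_pos: [0.4683, 0.2075, 0.1829]
eef_rot: [3.133, -0.23, -0.001]
contact_force: [0.5, -0.3, 0.1]
gripper_width: 0.617
wr5 -0.095 500 N -0.008545817626152596 0.005575101030588494 L -0.08474356583177481 -0.060031680931945205 Zmax 0.04910585926509583
wr5 -0.036 1956 N -0.008461089740360571 0.005663636615229553 L -0.03594052455865536 0.03569671943139837 Zmax 0.048938869865780055
wr5 0.06 754 N -0.008672139032629377 0.0054789075995705545 L 0.06002438731413968 0.08374875811374569 Zmax 0.048912357809450475
wr5 jaw [(-1, np.int64(1106), np.float64(0.20839172132866288)), (1, np.int64(249), np.float64(0.05697818804877583))]
sc5 -0.095 11 N -0.005469072307126479 0.0016865422151938617 L -0.08142470067119834 -0.06452233765526752 Zmax 0.05044741438495355
sc5 -0.036 119 N -0.007487139800187815 0.008790219285191497 L -0.03587131039374409 0.030521781343600427 Zmax 0.05118504118700688
sc5 0.06 81 N -0.005700600202033866 0.008358382626556943 L 0.06027814735058138 0.08525738431170134 Zmax 0.0511851227776127
sc5 jaw [(-1, np.int64(343), np.float64(0.347112224691892)), (1, np.int64(12), np.float64(0.05582947303766138))]
si5 -0.095 97 N -0.005762649829623856 0.008012386289082627 L -0.08454377841519438 -0.06058869006467324 Zmax 0.05154994849373075
si5 -0.036 226 N -0.00632944543268594 0.008019752442936567 L -0.035901080013012926 0.03588845031028407 Zmax 0.05187744917172918
si5 0.06 42 N -0.000779553250522933 0.008171253539222463 L 0.0609893263742953 0.08315441645038286 Zmax 0.05117769237308471
si5 jaw [(-1, np.int64(88), np.float64(0.47277875425124927)), (1, np.int64(12), np.float64(0.0575141408753555))]
```

View pics/wr5.png

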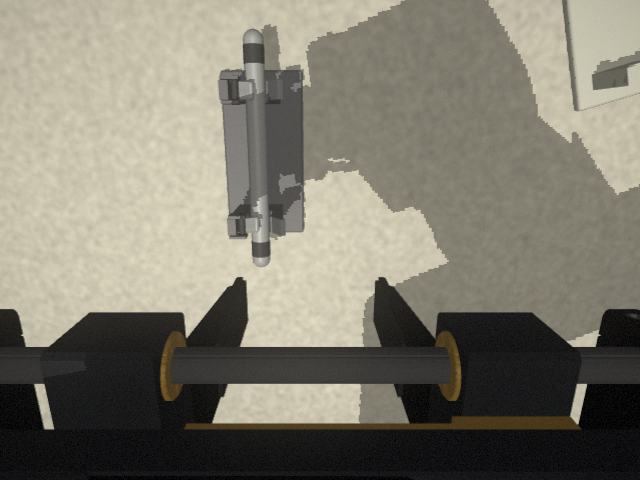

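View pics/sc5c.png

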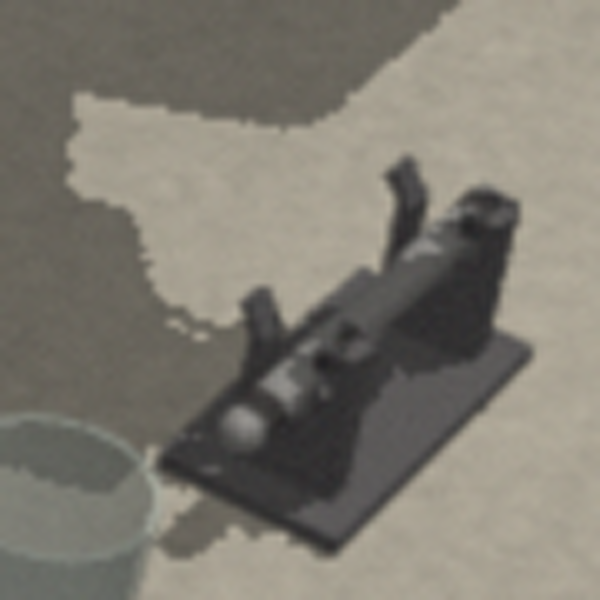

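Home: the wrist view shows both jaws, at (247,88) and (245,225), lying over a level probe (top at 49 mm, centred lengthwise). Now the valve.

Run:
```python
from h import *
for k in["sc5","si5","sc3"]:
    z=np.load(k+".npz");W=cloud(z); X,Y,Z=W[...,0],W[...,1],W[...,2]
    near=np.hypot(X-.45,Y+.303)<.11
    m=near&(Z>.088)&(Z<.103); q=W[m]; 
    if m.sum()>30: print(k,"wheel",m.sum(),cv2.minEnclosingCircle((q[:,:2]*1000).astype(np.float32)))
    m=near&(Z>.115)&(Z<.16); q=W[m]
    if m.sum()>10: print(k,"handle",m.sum(),q.mean(0),cv2.minAreaRect((q[:,:2]*1000).astype(np.float32)),q[:,2].max())
    m=near&(Z>.02)&(Z<.07); q=W[m]*1000
    if m.sum()>30: print(k,"body",m.sum(),cv2.minAreaRect(q[:,:2].astype(np.float32)))
    b=(z["p"].max(-1)<75)
    m=near&(Z>.004)&(Z<.014)&b; q=W[m]*1000
    if m.sum()>30: print(k,"foot",m.sum(),cv2.minAreaRect(q[:,:2].astype(np.float32)))
p=cv2.imread("pics/si5.png"); cv2.imwrite("pics/si5c.png",cv2.resize(p[130:290,380:540],(600,600),interpolation=cv2.INTER_CUBIC))
```

```text
sc5 wheel 543 ((450.58172607421875, -303.733154296875), 58.726993560791016)
sc5 handle 107 [ 0.43754807 -0.25571116  0.13549324] ((435.64971923828125, -257.0331726074219), (25.3714542388916, 15.197319984436035), 34.07688522338867) 0.15473607142124093
sc5 body 542 ((458.1334228515625, -300.7351989746094), (41.38790512084961, 145.1316375732422), 74.41209411621094)
sc5 foot 247 ((453.4811706542969, -294.757080078125), (54.541160583496094, 92.96981811523438), 84.0239486694336)
sc3 wheel 542 ((453.2947082519531, -303.6327209472656), 58.403018951416016)
sc3 handle 107 [ 0.43775408 -0.25545645  0.13539305] ((436.63238525390625, -256.3615417480469), (20.24187469482422, 15.18266773223877), 33.79038619995117) 0.15462262936586563
sc3 body 548 ((457.70660400390625, -302.29034423828125), (43.670860290527344, 145.6649169921875), 74.26766967773438)
sc3 foot 250 ((454.47479248046875, -290.83984375), (49.14347457885742, 92.62596130371094), 77.02067565917969)
```

View pics/si5c.png

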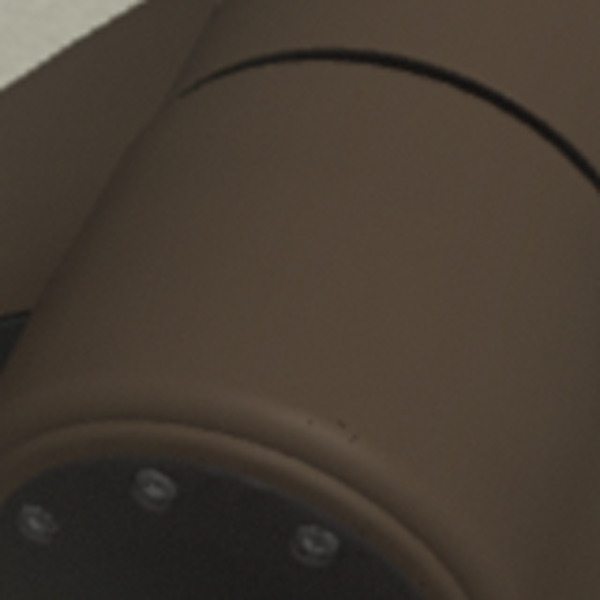

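Run:
```python
from h import *
z=np.load("sc5.npz");W=cloud(z); X,Y,Z=W[...,0],W[...,1],W[...,2]
m=(Y<-.36)&(Y>-.75)&(X>.3)&(X<.65)&(Z>.16)&(Z<.23)
print("bighandle",m.sum(),np.median(W[m],0),W[m].min(0),W[m].max(0))
m=(Y<-.36)&(Y>-.75)&(X>.3)&(X<.65)&(Z>.11)&(Z<.15)
print(cv2.minEnclosingCircle((W[m][:,:2]*1000).astype(np.float32)))
```

```text
bighandle 173 [ 0.56180277 -0.48210988  0.18476529] [ 0.54526747 -0.50057717  0.16011126] [ 0.57023246 -0.47268208  0.20391188]
((495.8653564453125, -500.35198974609375), 78.62553405761719)
```

```bash
python3 -m jog '[[0,-1,2.57,0,0,0,60],[-1.1,-15.4,2.9,0,0,0,60],[-1.1,-15.4,2.9,0,0,0,60],[-1.1,-15.4,2.9,0,0,0,60],[-1.1,-15.4,2.9,0,0,0,60],[-1.1,-15.4,2.9,0,0,0,60],[-1.1,-15.4,2.9,0,0,0,60],[-1.1,-15.4,2.9,0,0,0,60],[-1.1,-15.4,2.9,0,0,0,60],[-1.1,-15.4,2.9,0,0,0,60],[-1.1,-15.4,2.9,0,0,0,60]]'
python3 - <<'E'
from h import *
from cell import telemetry
s=telemetry.get_state(); print(s["ee_pos"],s["eef_rot"],s["joint_pos"])
for n in ["wrist","side"]:
    z=snap(n,n[:2]+"6"); W=cloud(z);X,Y,Z=W[...,0],W[...,1],W[...,2]
    near=np.hypot(X-.45,Y+.303)<.11
    m=near&(Z>.088)&(Z<.103); q=W[m]
    if m.sum()>30: print(n,"wheel",m.sum(),cv2.minEnclosingCircle((q[:,:2]*1000).astype(np.float32)))
    m=near&(Z>.142)&(Z<.158); q=W[m]
    if m.sum()>10: print(n,"handletop",m.sum(),cv2.minEnclosingCircle((q[:,:2]*1000).astype(np.float32)),q[:,2].max())
    m=near&(Z>.02)&(Z<.07); q=W[m]*1000
    if m.sum()>30: print(n,"body",m.sum(),cv2.minAreaRect(q[:,:2].astype(np.float32)))
E
```

```text
time_s: 10.32
ee_pos: [0.4369, -0.2534, 0.2697]
eef_rot: [-3.133, 0.229, 0.0]
contact_force: [0.3, 0.1, -0.2]
gripper_width: 0.631
[ 0.43692796 -0.25337213  0.26965407] [-3.13303992e+00  2.28519073e-01  4.32089902e-04] [-6.56373617e-01  2.76243710e-01  1.79121766e+00  4.57469377e-05
  1.07448749e+00  1.06001995e+00]
wrist wheel 6779 ((450.1208801269531, -304.94122314453125), 57.14668655395508)
wrist handletop 481 ((432.10491943359375, -260.2397155761719), 8.989581108093262) 0.1522923941865371
wrist body 2579 ((458.5837707519531, -308.8993225097656), (43.1866569519043, 134.91661071777344), 75.86814880371094)
side body 47 ((523.2852172851562, -305.4132995605469), (11.482149124145508, 20.943344116210938), 41.505252838134766)
```

View pics/wr6.png

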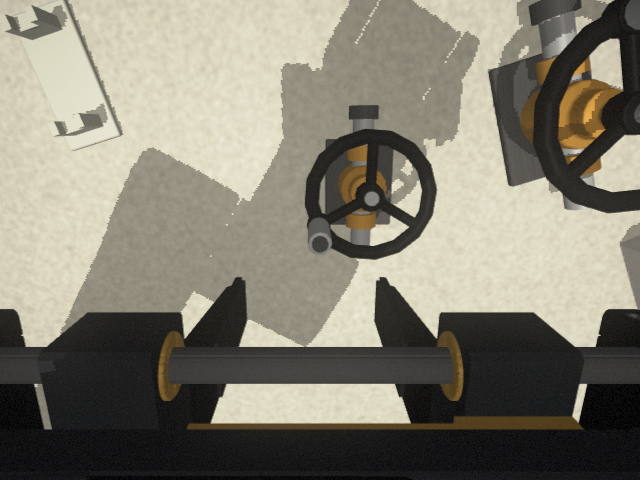

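Wrist view: small wheel hub at (371,198), handle top at (319,242), which puts the handle at about (0.432, −0.257) at bearing about 112°. Next I descend and grip.

```bash
python3 -m jog '[[-0.15,-0.13,-1.8,0,0,0,60],[-0.15,-0.13,-3.6,0,0,0,60],[-0.15,-0.13,-4.6,0,0,0,60],[-0.15,-0.13,-4.89,0,0,0,60],[-0.15,-0.13,-4.89,0,0,0,40],[-0.15,-0.13,-4.89,0,0,0,30],[-0.15,-0.13,-4.89,0,0,0,10],[-0.15,-0.13,-4.89,0,0,0,8],[-0.15,-0.13,-4.89,0,0,0,8],[-0.15,-0.13,-4.89,0,0,0,8],[-0.15,-0.13,-4.89,0,0,0,8]]'
python3 - <<'E'
from h import *
from cell import telemetry
s=telemetry.get_state(); print(s["ee_pos"],s["gripper_width"]*95.1,s["contact_force"])
z=snap("wrist","wr7"); W=cloud(z);X,Y,Z=W[...,0],W[...,1],W[...,2]
near=np.hypot(X-.45,Y+.303)<.075
m=near&(Z>.085)&(Z<.105); q=W[m]
print("wheel",m.sum(),cv2.minEnclosingCircle((q[:,:2]*1000).astype(np.float32)))
E
```

```text
time_s: 11.8
ee_pos: [0.4324, -0.2588, 0.1234]
eef_rot: [3.132, -0.231, 0.002]
contact_force: [-0.2, -3.2, 5.1]
gripper_width: 0.185
[ 0.43242657 -0.25879485  0.12339596] 17.614261449034665 [-0.18968813 -3.23009202  5.07604621]
wheel 17749 ((450.771728515625, -305.2492980957031), 56.95547103881836)
```

View pics/wr7.png

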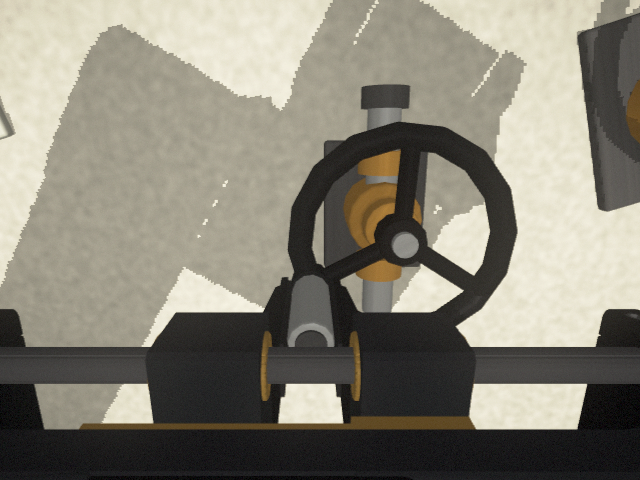

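```bash
cat >> h.py <<'E'
def arc(th0,th1,step,r=50.,n=None):
    a=np.arange(step,abs(th1-th0)+1e-6,step)*np.sign(th1-th0)+th0
    t=np.radians(a);t0=np.radians(th0)
    for A,x,y in zip(a,r/30*(np.cos(t)-np.cos(t0)),r/30*(np.sin(t)-np.sin(t0))): print(round(float(A),1),round(float(x),2),round(float(y),2))
E
python3 -c "
from h import *
arc(112,-28,20)"
```

```text
92.0 0.57 0.12
72.0 1.14 0.04
52.0 1.65 -0.23
32.0 2.04 -0.66
12.0 2.25 -1.2
-8.0 2.27 -1.78
-28.0 2.1 -2.33
```

```bash
python3 -m jog '[[0.57,0.12,0,0,0,0,8],[1.14,0.04,0,0,0,0,8],[1.65,-0.23,0,0,0,0,8],[1.65,-0.23,0,0,0,0,8]]'; python3 -m jog '[[0.39,-0.43,0,0,0,0,8],[0.6,-0.97,0,0,0,0,8],[0.6,-0.97,0,0,0,0,8]]'
```

```text
time_s: 12.35
ee_pos: [0.4814, -0.2674, 0.1233]
eef_rot: [3.13, -0.229, -0.001]
contact_force: [-8.1, -15.4, 7.5]
gripper_width: 0.187
time_s: 12.72
ee_pos: [0.4982, -0.2953, 0.1233]
eef_rot: [3.133, -0.231, -0.005]
contact_force: [-11.2, -5.1, 11.2]
gripper_width: 0.186
```

```bash
cat >> h.py <<'E'
C=np.array([.4494,-.3058])
def arc2(cmd,ths,c=C,r=.05):
    for A in ths:
        t=np.radians(A); d=(c+r*np.array([np.cos(t),np.sin(t)])-np.array(cmd))/.03
        print(A,d.round(2).tolist())
E
python3 -c "
from h import *
arc2((.4999,-.2933),list(range(0,-31,-10))+list(range(-45,-171,-15)))"
```

```text
0 [-0.02, -0.42]
-10 [-0.04, -0.71]
-20 [-0.12, -0.99]
-30 [-0.24, -1.25]
-45 [-0.5, -1.6]
-60 [-0.85, -1.86]
-75 [-1.25, -2.03]
-90 [-1.68, -2.08]
-105 [-2.11, -2.03]
-120 [-2.52, -1.86]
-135 [-2.86, -1.6]
-150 [-3.13, -1.25]
-165 [-3.29, -0.85]
```

```bash
python3 -m jog '[[-0.02,-0.42,0,0,0,0,8],[-0.04,-0.71,0,0,0,0,8],[-0.12,-0.99,0,0,0,0,8],[-0.12,-0.99,0,0,0,0,8]]'; python3 -m jog '[[-0.12,-0.26,0,0,0,0,8],[-0.12,-0.26,0,0,0,0,8]]'
```

```text
time_s: 13.22
ee_pos: [0.4957, -0.3242, 0.1234]
eef_rot: [-3.133, 0.231, 0.001]
contact_force: [-2.4, -1.9, 7.2]
gripper_width: 0.184
time_s: 13.48
ee_pos: [0.4921, -0.3318, 0.1234]
eef_rot: [-3.133, 0.231, 0.001]
contact_force: [-2.6, -1.7, 8.3]
gripper_width: 0.187
```

Bearing −30° is past −15° with no stop, so the next candidate is about −195°.

```bash
python3 -m jog '[[-0.26,-0.35,0,0,0,0,8],[-0.61,-0.61,0,0,0,0,8],[-1.01,-0.78,0,0,0,0,8],[-1.44,-0.83,0,0,0,0,8],[-1.87,-0.78,0,0,0,0,8],[-2.28,-0.61,0,0,0,0,8],[-2.62,-0.35,0,0,0,0,8],[-2.89,0,0,0,0,0,8],[-3.05,0.4,0,0,0,0,8],[-3.05,0.4,0,0,0,0,8]]'
python3 -c "
from h import *
arc2((.4999-.0987,-.2933-.0255),list(range(-170,-261,-6)))"
```

```text
time_s: 14.72
ee_pos: [0.4006, -0.3187, 0.1234]
eef_rot: [-3.132, 0.23, 0.001]
contact_force: [-0.8, 2.6, 8.9]
gripper_width: 0.186
-170 [-0.03, 0.14]
-176 [-0.06, 0.32]
-182 [-0.06, 0.49]
-188 [-0.04, 0.67]
-194 [-0.01, 0.84]
-200 [0.04, 1.0]
-206 [0.11, 1.16]
-212 [0.19, 1.32]
-218 [0.29, 1.46]
-224 [0.41, 1.59]
-230 [0.54, 1.71]
-236 [0.67, 1.82]
-242 [0.82, 1.9]
-248 [0.98, 1.98]
-254 [1.15, 2.04]
-260 [1.32, 2.07]
```

```bash
python3 -m jog '[[-0.03,0.14,0,0,0,0,8],[-0.06,0.32,0,0,0,0,8],[-0.06,0.49,0,0,0,0,8],[-0.04,0.67,0,0,0,0,8],[-0.04,0.67,0,0,0,0,8]]'
python3 -m jog '[[0.01,0.1,0,0,0,0,8],[0.03,0.17,0,0,0,0,8],[0.03,0.17,0,0,0,0,8]]'; python3 -m jog '[[0.05,0.16,0,0,0,0,8],[0.05,0.16,0,0,0,0,8]]'; python3 -m jog '[[0.07,0.16,0,0,0,0,8],[0.07,0.16,0,0,0,0,8]]'
```

```text
time_s: 15.35
ee_pos: [0.3995, -0.299, 0.1233]
eef_rot: [-3.133, 0.23, 0.001]
contact_force: [-0.7, 0.7, 10.1]
gripper_width: 0.184
time_s: 15.72
ee_pos: [0.4004, -0.2943, 0.1233]
eef_rot: [-3.133, 0.23, 0.001]
contact_force: [-1.6, -0.3, 9.3]
gripper_width: 0.187
time_s: 15.98
ee_pos: [0.402, -0.2893, 0.1234]
eef_rot: [-3.133, 0.23, 0.001]
contact_force: [-0.7, 0.7, 9.2]
gripper_width: 0.184
time_s: 16.23
ee_pos: [0.404, -0.2844, 0.1233]
eef_rot: [-3.133, 0.23, 0.001]
contact_force: [-1.0, 0.9, 9.8]
gripper_width: 0.186
```

No stop at −195°, so the remaining candidate is about −375° (1.35 turns open). First a quick look to confirm the wheel is turning with the handle.

Run:
```python
from h import *
snap("wrist","wr8")
arc2((.4999-.0987+.11*.03,-.2933-.0255+1.16*.03),list(range(-220,-341,-15))+list(range(-340,-362,-5)))
```

```text
-220 [0.22, 0.34]
-235 [0.54, 0.64]
-250 [0.93, 0.84]
-265 [1.35, 0.93]
-280 [1.79, 0.91]
-295 [2.2, 0.78]
-310 [2.57, 0.55]
-325 [2.86, 0.23]
-340 [3.06, -0.16]
-340 [3.06, -0.16]
-345 [3.11, -0.3]
-350 [3.14, -0.44]
-355 [3.16, -0.58]
-360 [3.16, -0.73]
```

View pics/wr8.png

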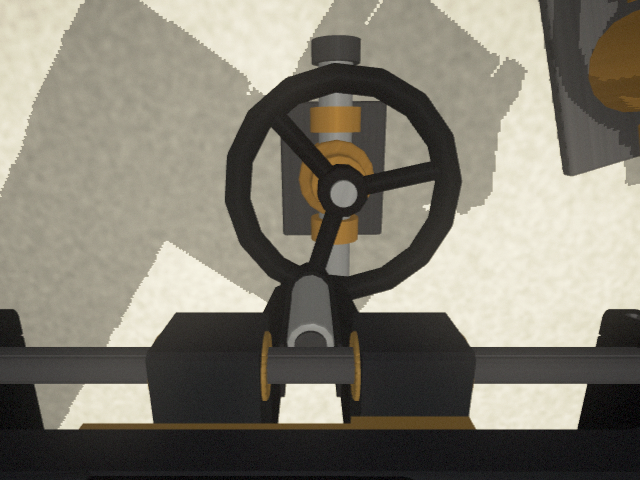

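The handle spoke at (322,240) follows the gripper, so the wheel is turning. I continue towards the stop.

```bash
python3 -m jog '[[0.22,0.34,0,0,0,0,8],[0.54,0.64,0,0,0,0,8],[0.93,0.84,0,0,0,0,8],[1.35,0.93,0,0,0,0,8],[1.79,0.91,0,0,0,0,8],[2.2,0.78,0,0,0,0,8],[2.57,0.55,0,0,0,0,8],[2.86,0.23,0,0,0,0,8],[3.06,-0.16,0,0,0,0,8],[3.11,-0.3,0,0,0,0,8],[3.14,-0.44,0,0,0,0,8],[3.14,-0.44,0,0,0,0,8]]'
python3 -m jog '[[0.02,-0.14,0,0,0,0,8],[0.02,-0.29,0,0,0,0,8],[0.02,-0.29,0,0,0,0,8]]'; python3 -c "
from h import *
arc2((.4994,-.3058),list(range(-360,-400,-3)))"
```

```text
time_s: 17.77
ee_pos: [0.4984, -0.298, 0.1234]
eef_rot: [-3.133, 0.231, 0.0]
contact_force: [-0.3, -0.0, 7.7]
gripper_width: 0.182
time_s: 18.15
ee_pos: [0.499, -0.3067, 0.1234]
eef_rot: [-3.133, 0.231, -0.0]
contact_force: [0.2, -0.9, 8.2]
gripper_width: 0.183
-360 [0.0, 0.0]
-363 [-0.0, -0.09]
-366 [-0.01, -0.17]
-369 [-0.02, -0.26]
-372 [-0.04, -0.35]
-375 [-0.06, -0.43]
-378 [-0.08, -0.52]
-381 [-0.11, -0.6]
-384 [-0.14, -0.68]
-387 [-0.18, -0.76]
-390 [-0.22, -0.83]
-393 [-0.27, -0.91]
-396 [-0.32, -0.98]
-399 [-0.37, -1.05]
```

```bash
python3 -m jog '[[0,-0.09,0,0,0,0,8],[-0.01,-0.17,0,0,0,0,8],[-0.02,-0.26,0,0,0,0,8],[-0.02,-0.26,0,0,0,0,8]]'; python3 -m jog '[[-0.02,-0.09,0,0,0,0,8],[-0.02,-0.09,0,0,0,0,8]]'; python3 -m jog '[[-0.02,-0.08,0,0,0,0,8],[-0.02,-0.08,0,0,0,0,8]]'; python3 -m jog '[[-0.02,-0.09,0,0,0,0,8],[-0.02,-0.09,0,0,0,0,8]]'
```

```text
time_s: 18.65
ee_pos: [0.4985, -0.3132, 0.1233]
eef_rot: [-3.131, 0.231, 0.001]
contact_force: [2.3, 6.7, 9.0]
gripper_width: 0.183
time_s: 18.9
ee_pos: [0.4984, -0.3136, 0.1233]
eef_rot: [-3.127, 0.231, 0.001]
contact_force: [8.1, 21.9, 13.4]
gripper_width: 0.187
time_s: 19.15
ee_pos: [0.4981, -0.314, 0.1233]
eef_rot: [-3.124, 0.231, 0.002]
contact_force: [12.4, 34.7, 15.7]
gripper_width: 0.184
time_s: 19.4
ee_pos: [0.4971, -0.3143, 0.1232]
eef_rot: [-3.12, 0.231, 0.005]
contact_force: [12.8, 47.9, 21.0]
gripper_width: 0.181
```

There is a firm stop: the handle holds at bearing about −8.7° while the force climbs to 48 N. That matches the pipe axis in the wrist view, which is about −9°. Now I back off two turns.

```bash
python3 -c "
from h import *
arc2((.4970,-.3214),[-8.7+20*k for k in range(0,19)])
print(0);arc2(C+.05*np.array([np.cos(np.radians(-8.7)),np.sin(np.radians(-8.7))]),[-8.7+20*k for k in range(0,19)])"
```

```text
-8.7 [0.06, 0.27]
11.3 [0.05, 0.85]
31.3 [-0.16, 1.39]
51.3 [-0.54, 1.82]
71.3 [-1.05, 2.1]
91.3 [-1.62, 2.19]
111.3 [-2.19, 2.07]
131.3 [-2.69, 1.77]
151.3 [-3.05, 1.32]
171.3 [-3.23, 0.77]
191.3 [-3.22, 0.19]
211.3 [-3.01, -0.35]
231.3 [-2.63, -0.78]
251.3 [-2.12, -1.06]
271.3 [-1.55, -1.15]
291.3 [-0.98, -1.03]
311.3 [-0.49, -0.73]
331.3 [-0.12, -0.28]
351.3 [0.06, 0.27]
0
-8.7 [0.0, 0.0]
11.3 [-0.01, 0.58]
31.3 [-0.22, 1.12]
51.3 [-0.61, 1.55]
71.3 [-1.11, 1.83]
91.3 [-1.69, 1.92]
111.3 [-2.25, 1.8]
131.3 [-2.75, 1.5]
151.3 [-3.11, 1.05]
171.3 [-3.29, 0.5]
191.3 [-3.28, -0.07]
211.3 [-3.07, -0.61]
231.3 [-2.69, -1.05]
251.3 [-2.18, -1.33]
271.3 [-1.61, -1.41]
291.3 [-1.04, -1.3]
311.3 [-0.55, -1.0]
331.3 [-0.19, -0.55]
351.3 [0.0, 0.0]
```

```bash
python3 -m jog '[[0.06,0.27,0,0,0,0,8],[0.05,0.85,0,0,0,0,8],[-0.16,1.39,0,0,0,0,8],[-0.54,1.82,0,0,0,0,8],[-1.05,2.1,0,0,0,0,8],[-1.62,2.19,0,0,0,0,8],[-2.19,2.07,0,0,0,0,8],[-2.69,1.77,0,0,0,0,8],[-3.05,1.32,0,0,0,0,8],[-3.23,0.77,0,0,0,0,8],[-3.22,0.19,0,0,0,0,8],[-3.01,-0.35,0,0,0,0,8],[-2.63,-0.78,0,0,0,0,8],[-2.12,-1.06,0,0,0,0,8],[-1.55,-1.15,0,0,0,0,8],[-0.98,-1.03,0,0,0,0,8],[-0.49,-0.73,0,0,0,0,8],[-0.12,-0.28,0,0,0,0,8],[0.06,0.27,0,0,0,0,8],[0.06,0.27,0,0,0,0,8]]'
```

```text
time_s: 21.9
ee_pos: [0.4977, -0.3126, 0.1234]
eef_rot: [-3.132, 0.229, 0.004]
contact_force: [-4.3, 3.4, 11.4]
gripper_width: 0.182
```

```bash
python3 -m jog '[[-0.01,0.58,0,0,0,0,8],[-0.22,1.12,0,0,0,0,8],[-0.61,1.55,0,0,0,0,8],[-1.11,1.83,0,0,0,0,8],[-1.69,1.92,0,0,0,0,8],[-2.25,1.8,0,0,0,0,8],[-2.75,1.5,0,0,0,0,8],[-3.11,1.05,0,0,0,0,8],[-3.29,0.5,0,0,0,0,8],[-3.28,-0.07,0,0,0,0,8],[-3.07,-0.61,0,0,0,0,8],[-2.69,-1.05,0,0,0,0,8],[-2.18,-1.33,0,0,0,0,8],[-1.61,-1.41,0,0,0,0,8],[-1.04,-1.3,0,0,0,0,8],[-0.55,-1.0,0,0,0,0,8],[-0.19,-0.55,0,0,0,0,8],[0,0,0,0,0,0,8],[0,0,0,0,0,0,8],[0,0,0,0,0,0,8]]'
python3 - <<'E'
from h import *
from cell import telemetry
s=telemetry.get_state(); print(s["ee_pos"],s["joint_velocities"].round(3),np.degrees(np.arctan2(*(s["ee_pos"][:2]-C)[::-1])))
snap("wrist","wr9");snap("scene","sc9")
u=np.array([np.cos(np.radians(-8.3)),np.sin(np.radians(-8.3))]); n=np.array([-u[1],u[0]]); c=np.array([.5297,.2383])
z=np.load("sc9.npz");W=cloud(z); L=(W[...,:2]-c)@u; N=(W[...,:2]-c)@n; Z=W[...,2]
for lo,hi in[(-.095,-.06),(-.036,.036),(.06,.095)]:
    m=(L>lo)&(L<hi)&(Z>.036)&(Z<.055)&(abs(N)<.014)
    print(m.sum(),N[m].min(),N[m].max(),L[m].min(),L[m].max(),np.percentile(Z[m],95))
E
```

```text
time_s: 24.4
ee_pos: [0.4976, -0.3132, 0.1234]
eef_rot: [-3.132, 0.23, 0.004]
contact_force: [-4.7, 3.8, 11.4]
gripper_width: 0.183
[ 0.49759047 -0.31318349  0.12335818] [-0.004  0.    -0.003  0.001  0.    -0.001] -8.710819950267936
11 -0.005166315101978965 0.003397154784097522 -0.07681821225340513 -0.06396855285378923 0.05194125727842484
121 -0.006435852000676891 0.008612051095922892 -0.03559275251574622 0.029517837004440946 0.051477885264054744
76 -0.00649149215109794 0.008900907100499397 0.060676260564159715 0.0881214290137914 0.050357260817026406
```

View pics/wr9.png

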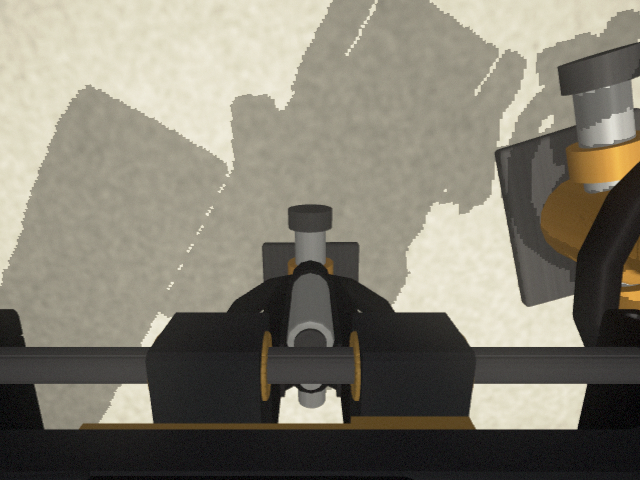

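View pics/sc9.png

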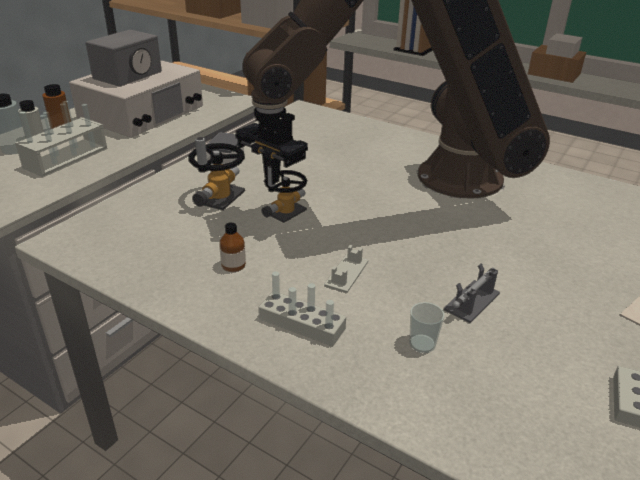

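The wrist view shows the handle at (311,300) in line with the pipe stub and cap at (310,217), the same bearing as at the stop. The scene view shows the probe in the clip at (473,292), with the bottle, beaker and rack where they started. I hand it in.

Run:
```python
from cell import telemetry, job
s=telemetry.get_state(); print(s["time_s"],s["ee_pos"],s["gripper_width"]*95.1,s["contact_force"])
print(job.job_done())
```

```text
24.5 [ 0.49757289 -0.31332281  0.12336701] 17.52606721028262 [-4.07789014  2.44355748 10.43138674]
the job is handed in; nothing more can be done
None
```

The job is handed in at 24.5 s. The probe is in the clip, and the small valve was shut and then backed off two turns with the gripper still on the handle. No verdict was reported.

- **Probe:** I pushed it down past the jaws; the push peaked at about 11 N as they gave way. It bottomed out at 30 N in a final press to check it was home. Afterwards the wrist camera showed both jaws back over it, level, its top at 49 mm and centred to about 1 mm. A last scene-camera check found it unmoved.
- **Shutting the valve:** The wheel turned clockwise about 1.34 turns and met a firm stop at handle bearing −8.7°, with the force rising to 48 N. That agrees with the pipe axis in the wrist view.
- **Backing off:** I turned it anticlockwise exactly 720°, back to bearing −8.7° (12.57 rad by tool position). The fingers were still closed on the handle at 17.5 mm and the arm was still. The wheel angle itself cannot be read directly.
- **Bystanders:** The bottle, beaker and rack look unmoved in the last scene picture.

**Disagreements:**
- The cameras differed by 2–3 mm sideways. I corrected for this by comparing the probe and clip in the same picture.
- My first depth estimate of the valve axis, about −15°, was some 6° off. The stop and the wrist view corrected it.
- About 10 N of upward force stayed on the tool throughout the cranking, and I did not find out why.

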